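Nest the frit cups on the bench scale and tare it

ROBOT

A 6-joint arm with a two-finger parallel gripper is mounted at the origin on the work surface. World frame = base frame: x ahead of the robot, y to its left, z up, the work surface at z = 0. Lengths are in m, angles in rad, forces in N, time in s.
With the tool pointing down it reaches from about 0.35 to 0.975 m from the base axis. Payload 4.9 kg.
Tool frame: the origin (TCP) lies midway between the tips of the shut fingers; the grasp point (between the pads) lies ctrl.tcp_to_grasp behind it (ctrl.tcp_to_grasp is the distance from the TCP to the grasp point, in m); z points along the fingers, y is the direction in which the jaws open and shut (so a half turn about z gives the same grasp; the last joint's range is limited). The gripper opens to 85 mm and grips with 20 to 120 N. Pads are 22 mm wide; open, the fingers measure 114 mm over their backs; the gripper's body (76 mm by 85 mm) begins 54 mm behind the grasp point. The pads swing forward as they close: fully open they stand 13 mm farther back than shut.
Start: joints at [-1.257, 0.053, 1.613, -0, 1.476, -0.119], TCP at [0.262, -0.567, 0.231] pointing down, gripper open.
Joint ranges: [-3.01, 3.01], [-1.01, 2.22], [0.06, 2.58], [-1.02, 4.17], [0.09, 2.62], [-3.14, 3.14]. Speed limits (rad/s): [2.57, 2.57, 3.14, 3.14, 3.14, 3.14].

INTERFACE

Orientations are given as a rotation vector (axis times angle).
In Python, from station import ctrl, get_image, calibration, finish_job, models gives the robot as it stands.
- The arm moves only by the shell command python3 -m creep 'ROWS' [FORCE]. ROWS is JSON, a list of rows, each a list of 7 numbers: the opening, from 0 (shut) to 1 (fully open), then the shift along the tool's x, y, z in m, then the turn, a rotation vector about the tool's x, y, z in degrees. A call has 1 to 20 rows; each row shifts and turns the commanded pose from where the row before left it, along the tool's axes as they then stand; what a row does not reach is not made up. A row lasts 1/10 s, in which the tool goes at most 50 mm and 8.59 degrees, less where a joint would pass 70% of its speed; a pose out of reach is approached as far as the arm can. A call with a gripper value outside its range is refused whole. The fingers move at their own pace and stop on an object; FORCE is the grip in N (left out, the last holds). Time passes only in rows, so rows that do not move let the fingers close. It gives the time, the measured TCP pose, the force and the opening at its end, in the units of the state.
- ctrl.get_obs(): the state, without advancing time (a new reading comes with each control period).
- get_image(name): name is "scene" or "side" or "wrist"; returns the picture (400x640x3 uint8, red, green, blue); there is no depth.
- calibration(name): a dict with "mtx" (3x3 intrinsics, pixels), "k1" (the pictures are not rectified: a ray, as slopes to the right and down, at radius r is drawn at 1 + k1 r^2 times it, then the intrinsics apply), "R" (3x3) and "t" (3): a world point X has camera coordinates R X + t. Camera axes: x right, y down, z forward; pixel columns grow to the right and rows downward; lengths in m; the calibration is good to about 2 mm. A picture is of the moment at which its call begins: read the wrist's pose just before it. calibration takes no time and is no camera call; for the wrist camera it gives the pose at the moment of the call.
- finish_job(): hands the job in, once; it reports no verdict.
Trained networks look in the newest picture that a camera, given by its name, has taken for a name from the list of things; names that differ only in an ending like _2 or _b are one class to them, and where a whole thing is asked for, a point or a joint stands for the part that bears it (a point fixed in the world has none). Each returns a list of dicts, best first, with "conf" (0 to 1); they miss things now and then, are a little off and sometimes report something else, mostly with a low value. They report only what shows in the picture. A call takes as long as a camera call.
- models.search_frame(camera, name): "extent" ([left, top, right, bottom] in pixels, round what is visible of it).
The state is a dict: "t": time; "q": joint angles; "dq": joint speeds; "effort": joint torques, N m; "tool_pos": TCP position; "tool_rot": TCP orientation; "contact_force": force on the tool from outside, world axes, zero at the start; "wrist_torque": the same for the moment, N m; "opening": finger opening in m.
Only numpy, scipy, OpenCV 4.12 (cv2) and the standard library are available. Lean on these libraries where they do the work, as an engineer would, in place of code of your own. Each camera call takes 0.05 s, during which the arm holds its last target. There are 200 camera calls.

TASK

Make the scale ready for weighing glass frit: stand the white cup on the scale's pan, stand the blue cup in it, then the orange cup in the blue one, each fully down and upright. With all three cups on the pan, turn the dial's bezel knob until its red zero mark lines up with the black needle, so that the scale reads zero, and let go. Handle the cups gently (no dropping), do not tip them over, and leave the other things on the bench where they are.

Things in the scene. Friction and masses are not known exactly. Their poses are not given: they have to be found in the camera images.
- cup_large: White cup, the largest and shortest: open round vessel, 58 mm outer diameter at the foot widening to 70 mm at the rim, 56 mm tall, wall 3 mm, floor 5 mm thick, 0.15 to 0.22 kg. Origin: centre of the underside; z up.
- cup_mid: Blue cup, the middle one: open round vessel, 40 mm outer diameter at the foot, 54 mm at the rim, 84 mm tall, wall 3 mm, floor 5 mm, 0.11 to 0.16 kg. Origin: centre of the underside; z up. Standing in the white cup its rim stands 33 mm above the white cup's rim.
- cup_small: Orange cup, the narrowest and tallest: open round vessel, 28 mm outer diameter at the foot, 38 mm at the rim, 112 mm tall, wall 3 mm, floor 5 mm, 0.07 to 0.11 kg. Origin: centre of the underside; z up. Standing in the blue cup its rim stands 33 mm above the blue cup's rim.
- scale: Mint green bench scale, fixed to the table, 265 mm long (x), 150 mm wide, turned about half round: its x axis points roughly to the robot. Origin: on its underside, midway across. The pan is at the end near the robot (65 mm along +x from the origin); at the far end a dial face slopes down away from the robot at 25 degrees, its centre at 81 mm along -x and 42 mm up, its upper edge 70 mm up.
- pan_top (a point): Centre of the top face of the scale's flat round steel pan, 110 mm diameter, 75 mm above the table when empty. z up, x away from the dial, roughly to the robot. The pan is sprung: it sinks about 16 mm per kg, 5 to 8 mm with all three cups (at most 16 mm), and so drives the needle.
- bezel_grip (a point): Grip point of the bezel knob, on its axis. The bezel is a dark disc, 84 mm diameter, on the sloping face, with an aluminium bar 14 mm wide, 60 long, 30 high across its middle; this point is 22 mm above the disc, 8 below the bar's top. It turns with the bezel: z along the dial's axis, out of the face, 25 degrees off vertical, away from the robot; x along the bar to the red mark; y across.
- zero_mark (a point): Red zero mark at the rim of the bezel disc, in line with the bar (which has a red stripe on this half), 40 mm from the dial's axis, 6 mm wide. x points outward from the axis. Turns with the bezel.
- needle_tip (a point): Tip of the black needle that shows from under the bezel disc against the white ring around it, 60 mm from the dial's axis. x points outward from the axis. It moves by itself with the load on the pan and does not turn with the bezel.
- bezel (a joint): Angle of the bezel, 0 when the red zero mark points up the slope (towards the pan), growing clockwise as seen looking onto the dial face. Range -1.6 to 2.4 rad. It stays where it is left (friction about 0.06 N m). Starts at -0.5 to -0.15.
- needle (a joint): Angle of the needle, same zero and direction as the bezel: 0 with an empty pan, about 1.8 rad per kg on the pan, 0.6 to 0.88 rad with the three cups. The scale reads zero when bezel and needle angles are equal.
- heart_red: Red glass heart pendant in a dark metal rim, lying flat: about 55 x 60 mm, 8 mm thick. A bystander. Origin: its underside.
- heart_lime: Lime glass heart pendant in a dark metal rim, lying flat: about 55 x 60 mm, 8 mm thick. A bystander. Origin: its underside.
- pliers: Red-handled pliers lying flat, 165 mm long along their x axis, 64 mm wide, 12 mm high. A bystander. Origin: its underside.
- brush: Paint brush lying flat, 180 mm long along its x axis. A bystander. Origin: its underside.
- jar: Amber glass jar, 60 mm diameter, 85 mm tall, standing. A bystander. Origin: its underside.
- pan: The sprung steel pan itself; same origin and axes as pan_top.

How it is judged:
By the outcome, as a careful person would: the job done as asked, in the order asked, and still so for the second after the job is handed in, with the robot touching nothing.
It also fails if it takes over 72 s, if anything falls off the work surface, if the arm or the gripper's body presses on something with over 40 N, if the wrist force passes 120 N, or if a joint passes its speed limit or range.

## Working session

There is one attempt and no reset: what is moved stays moved. The work goes in short steps, Python scripts to look and compute and a shell command to move; the robot and the scene stay as the last step left them, time stands still between calls to the robot, and variables do not carry over. Pictures are saved under pics/ and viewed, about 8 in all and at most 12, crops included, and the job is handed in when it is done.

```bash
mkdir -p pics; ls
cat > h.py <<'E'
import numpy as np,cv2
from station import ctrl,get_image,calibration,models
from scipy.spatial.transform import Rotation as Ro
def ray(cam,u,v,cal=None):
    c=cal or calibration(cam);m=np.array(c['mtx']);xd=(u-m[0,2])/m[0,0];yd=(v-m[1,2])/m[1,1]
    x,y=xd,yd
    for _ in range(20):
        s=1+c['k1']*(x*x+y*y);x,y=xd/s,yd/s
    R=np.array(c['R']);t=np.array(c['t'])
    return -R.T@t,R.T@np.array([x,y,1])
def onz(cam,u,v,z,cal=None):
    o,d=ray(cam,u,v,cal);return o+d*(z-o[2])/d[2]
def proj(cam,X,cal=None):
    c=cal or calibration(cam);p=np.array(c['R'])@np.array(X)+np.array(c['t']);a=p[:2]/p[2];a=a*(1+c['k1']*(a@a))
    m=np.array(c['mtx']);return np.array([m[0,0]*a[0]+m[0,2],m[1,1]*a[1]+m[1,2]])
def save(im,name): cv2.imwrite('pics/'+name,im[:,:,::-1])
E
python3 - <<'E'
from h import *
ims=[]
for c in ['scene','side']:
    im=get_image(c);save(im,c+'0.png')
    for n in ['cup_large','cup_mid','cup_small','scale','jar','bezel_grip','pan']:
        print(c,n,[(round(r['conf'],2),np.round(r['extent']).tolist()) for r in models.search_frame(c,n)[:2]])
    k=calibration(c);print(np.round(-np.array(k['R']).T@k['t'],3),np.round(k['mtx'],0).tolist(),k['k1'])
print(ctrl.tcp_to_grasp,ctrl.get_obs())
E
```

```text
pics
scene cup_large [(0.84, [422.0, 180.0, 445.0, 203.0]), (0.33, [313.0, 219.0, 352.0, 252.0])]
scene cup_mid [(0.96, [199.0, 208.0, 222.0, 244.0])]
scene cup_small [(0.89, [440.0, 201.0, 457.0, 246.0]), (0.2, [201.0, 210.0, 223.0, 242.0])]
scene scale [(0.93, [299.0, 183.0, 363.0, 269.0]), (0.6, [202.0, 209.0, 221.0, 244.0])]
scene jar [(0.76, [129.0, 203.0, 162.0, 239.0])]
scene bezel_grip [(0.93, [316.0, 217.0, 350.0, 249.0]), (0.36, [202.0, 207.0, 223.0, 242.0])]
scene pan []
[ 1.349 -0.052  0.601] [[380.0, 0.0, 322.0], [0.0, 380.0, 203.0], [0.0, 0.0, 1.0]] -0.08041760748051582
side cup_large [(0.71, [282.0, 302.0, 318.0, 340.0])]
side cup_mid [(0.75, [339.0, 156.0, 349.0, 186.0])]
side cup_small [(0.91, [227.0, 257.0, 243.0, 297.0])]
side scale [(0.72, [260.0, 199.0, 358.0, 258.0])]
side jar [(0.89, [362.0, 136.0, 378.0, 159.0]), (0.46, [285.0, 302.0, 316.0, 337.0])]
side bezel_grip [(0.83, [277.0, 201.0, 302.0, 226.0]), (0.32, [259.0, 198.0, 356.0, 257.0])]
side pan [(0.66, [318.0, 207.0, 350.0, 235.0])]
[0.13  0.806 0.859] [[407.0, 0.0, 318.0], [0.0, 407.0, 208.0], [0.0, 0.0, 1.0]] -0.039903917555456234
0.0187 {'t': 0.8, 'q': array([-1.25700657e+00,  5.26895926e-02,  1.61288464e+00,  3.13894348e-05,
        1.47600466e+00, -1.19031860e-01]), 'dq': array([ 1.63127223e-05,  1.20263328e-04,  1.33725074e-03, -9.12704379e-04,
       -2.64730837e-04,  1.22747504e-03]), 'effort': array([-3.68253841e-04, -3.93641388e+01, -3.70439208e+01, -2.12235245e-04,
        3.06960355e-04, -2.50979201e-05]), 'tool_pos': array([ 0.26213262, -0.56735881,  0.23131922]), 'tool_rot': array([3.06830381e+00, 6.74573332e-01, 5.09542316e-05]), 'contact_force': array([-0.21844321,  0.39145384,  0.2125827 ]), 'wrist_torque': array([ 0.0119736 , -0.02045854, -0.00509146]), 'opening': 0.08540993790743262}
```

View pics/scene0.png

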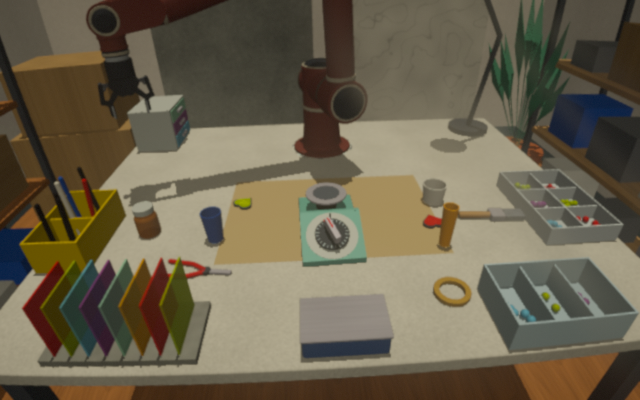

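View pics/side0.png

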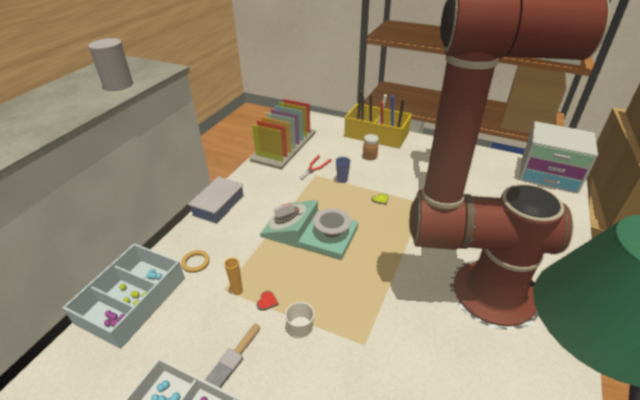

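The scene picture shows the white cup (433,190), blue (211,226), orange (449,224), the scale with its pan (325,195) and dial (332,233). The side picture agrees with the network boxes. Next I fit poses from both cameras.

```bash
cat >> h.py <<'E'
from scipy.optimize import least_squares
D={'cup_large':(.029,.035,.056),'cup_mid':(.020,.027,.084),'cup_small':(.014,.019,.112),'jar':(.03,.03,.085)}
A=np.linspace(0,2*np.pi,48)
def cone(n,x,y,z0=0):
    r0,r1,h=D[n];return np.array([[x+r*np.cos(a),y+r*np.sin(a),z0+z] for r,z in((r0,0),(r1,h)) for a in A])
def box(cam,P,cal=None):
    q=np.array([proj(cam,p,cal) for p in P]);return np.r_[q.min(0),q.max(0)]
def fit(n,ob,x0,z0=0):
    f=lambda p:np.concatenate([box(c,cone(n,p[0],p[1],z0),k)-e for c,e,k in ob])
    s=least_squares(f,x0,loss='soft_l1');return s.x,np.round(f(s.x),1)
E
python3 - <<'E'
from h import *
cal={c:calibration(c) for c in('scene','side')}
ob={'cup_large':([422,180,445,203],[282,302,318,340]),'cup_mid':([199,208,222,244],[339,156,349,186]),'cup_small':([440,201,457,246],[227,257,243,297]),'jar':([129,203,162,239],[362,136,378,159])}
for n,(a,b) in ob.items():
    x,r=fit(n,[('scene',a,cal['scene']),('side',b,cal['side'])],[.6,0]);print(n,np.round(x,4),r.tolist())
    for c,e in(('scene',a),('side',b)): print('  ',c,np.round(fit(n,[(c,e,cal[c])],[.6,0])[0],4))
def sc(p):
    x,y,w=p;ex=np.array([np.cos(w),np.sin(w),0]);ey=np.array([-ex[1],ex[0],0]);o=np.array([x,y,0])
    cor=[o+ex*sx*.1325+ey*sy*.075 for sx in(-1,1) for sy in(-1,1)]
    s,c=np.sin(np.radians(25)),np.cos(np.radians(25));u=ex*c+np.array([0,0,s]) ;dc=o-ex*.081+np.array([0,0,.042+.0])
    return o,ex,ey,dc,u
# pan and bezel
print('pan side centre z=.075',onz('side',334,221,.075),'scene pan', onz('scene',326,194,.075))
print('dial scene',onz('scene',332,234,.047),'side',onz('side',289,215,.06))
print('jaw x dir', np.round(Ro.from_rotvec(ctrl.get_obs()['tool_rot']).as_matrix(),3).tolist())
k=calibration('wrist');R=Ro.from_rotvec(ctrl.get_obs()['tool_rot']).as_matrix()
print('wristcam in tool',R.T@(-np.array(k['R']).T@k['t']-ctrl.get_obs()['tool_pos']),(np.array(k['R'])@R).round(3).tolist(),k['mtx'][0][0])
E
```

```text
cup_large [0.4127 0.3077] [-0.5, -3.7, 1.3, 0.7, 4.6, 0.7, -1.7, -1.1]
   scene [0.4149 0.3058]
   side [0.4154 0.3099]
cup_mid [ 0.561  -0.3026] [-0.6, -1.9, 1.1, -0.3, -5.3, -0.2, 0.3, -3.0]
   scene [ 0.5649 -0.3024]
   side [ 0.5495 -0.2965]
cup_small [0.6182 0.2768] [-2.8, -0.5, 1.4, -0.4, -2.7, 0.4, 0.6, -1.1]
   scene [0.62  0.277]
   side [0.6147 0.2764]
jar [ 0.5206 -0.4881] [0.3, -3.1, -0.6, 0.4, -1.0, -2.7, 0.3, 1.8]
   scene [ 0.5252 -0.4863]
   side [ 0.52   -0.4907]
pan side centre z=.075 [ 0.46449519 -0.00888958  0.075     ] scene pan [ 0.48453833 -0.00930996  0.075     ]
dial scene [ 0.62384807 -0.0034671   0.047     ] side [0.60519081 0.00556566 0.06      ]
jaw x dir [[0.908, 0.419, 0.0], [0.419, -0.908, -0.0], [0.0, 0.0, -1.0]]
wristcam in tool [ 0.07520342 -0.00051459 -0.14337538] [[0.001, 1.0, -0.001], [-0.956, 0.001, -0.293], [-0.293, 0.002, 0.956]] 305.23707016406814
```

```bash
python3 -m creep '[[1,0,0,0,0,0,8.27],[1,0,0,0,0,0,8.27],[1,0,0,0,0,0,8.27],[1,0.02,-0.047,0,0,0,0],[1,0.02,-0.047,0,0,0,0],[1,0.02,-0.047,0,0,0,0],[1,0.02,-0.047,0,0,0,0],[1,0.02,-0.047,0,0,0,0],[1,0.02,-0.047,0,0,0,0],[1,0.02,-0.047,0,0,0,0],[1,0.02,-0.047,0,0,0,0],[1,0.02,-0.047,0,0,0,0],[1,0.02,-0.047,0,0,0,0],[1,0.02,-0.047,0,0,0,0],[1,0.02,-0.047,0,0,0,0],[1,0,0,0,0,0,0]]'
python3 - <<'E'
from h import *
print(ctrl.get_obs()['q'].round(3))
k=calibration('wrist');im=get_image('wrist');save(im,'w1.png');np.savez('w1.npz',**{a:np.array(b) for a,b in k.items()})
for n in ['pan','bezel_grip','zero_mark','needle_tip','scale']:
    print(n,[(round(r['conf'],2),np.round(r['extent']).tolist()) for r in models.search_frame('wrist',n)[:2]])
E
```

```text
t: 2.4
tool_pos: [0.4983, -0.0103, 0.2315]
tool_rot: [-3.14, -0.012, -0.001]
contact_force: [-0.1, -0.9, -0.1]
opening: 0.0854
[-0.171 -0.258  1.901  0.002  1.498  1.392]
pan [(0.87, [267.0, 155.0, 373.0, 256.0])]
bezel_grip [(0.96, [274.0, 0.0, 359.0, 98.0])]
zero_mark [(0.76, [267.0, 2.0, 358.0, 94.0])]
needle_tip []
scale [(0.62, [238.0, 0.0, 393.0, 256.0])]
```

View pics/w1.png

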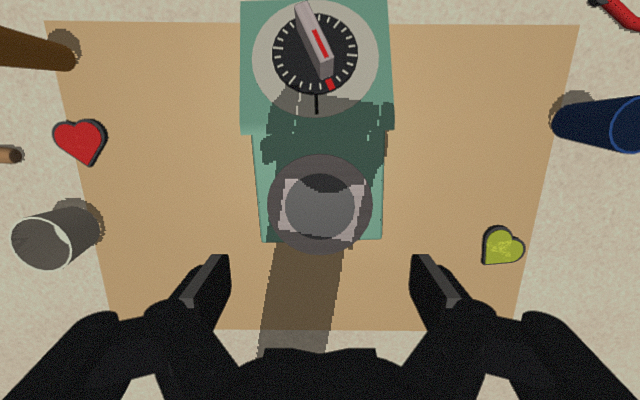

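The picture shows the pan centred near (320,205), the dial centre near (317,54), the needle at (317,105) and the red mark at (330,85). The white cup's rim is at (42,243).

```bash
cat >> h.py <<'E'
def circ(c,r,ex=(1,0,0),ey=(0,1,0)):
    ex,ey=np.array(ex),np.array(ey);return [np.array(c)+r*(np.cos(a)*ex+np.sin(a)*ey) for a in A]
E
python3 - <<'E'
from h import *
k=dict(np.load('w1.npz'));k['k1']=float(k['k1'])
f=lambda p:box('wrist',circ([p[0],p[1],.075],.055),k)-[267,155,373,256]
s=least_squares(f,[.47,0]);print('pan',s.x,f(s.x))
# dial: solve x,y with disc 42mm radius at height ~; bezel disc top from grip
s25,c25=np.sin(np.radians(25)),np.cos(np.radians(25))
def dial(p):
    return box('wrist',circ([p[0],p[1],.042],.060,(-c25,0,s25),(0,1,0)),k)
# white ring segmentation bounds guessed from picture: left 252,right 378,bottom 116
g=lambda p:(dial(p)-[252,0,378,117])[[0,2,3]]
s=least_squares(g,[.6,0]);print('dial',s.x,g(s.x))
for X in ([.6,0,.042],):print(proj('wrist',X,k))
for n,x in(('cup_large',[.4127,.3077]),('cup_mid',[.561,-.3026])):print(n,box('wrist',cone(n,*x),k).round())
E
```

```text
pan [ 0.47339184 -0.01038384] [-0.14113259 -0.02261522  0.14119235  0.0444124 ]
dial [ 0.61878388 -0.00413317] [ 2.95111367 -2.96406625 -0.32570084]
[310.86916491  79.57362207]
cup_large [  9. 211. 101. 278.]
cup_mid [550.  92. 671. 153.]
```

```bash
python3 -m creep '[[1,-0.012,-0.045,0,0,0,0],[1,-0.012,-0.045,0,0,0,0],[1,-0.012,-0.045,0,0,0,0],[1,-0.012,-0.045,0,0,0,0],[1,-0.012,-0.045,0,0,0,0],[1,-0.012,-0.045,0,0,0,0],[1,-0.013,-0.048,0.0,0,0,0],[1,0,0,0,0,0,0],[1,0,0,0,0,0,0]]'
python3 - <<'E'
from h import *
k=calibration('wrist');im=get_image('wrist');save(im,'w2.png')
r=models.search_frame('wrist','cup_large');print([(a['conf'],a['extent']) for a in r])
e=r[0]['extent'];print(fit('cup_large',[('wrist',np.array(e),k)],[.412,.308]),ctrl.get_obs()['tool_pos'],ctrl.get_obs()['tool_rot'])
E
```

```text
t: 3.6
tool_pos: [0.4123, 0.3025, 0.2313]
tool_rot: [3.141, 0.0, 0.0]
contact_force: [-0.4, -0.6, 0.1]
opening: 0.0854
[(0.94, [282.7, 140.1, 347.8, 204.8])]
(array([0.41979063, 0.30726097]), array([-0.3,  0. ,  0.3,  0. ])) [0.41289086 0.3013225  0.23125464] [ 3.14112704e+00 -3.91185647e-03  2.25045359e-04]
```

View pics/w2.png

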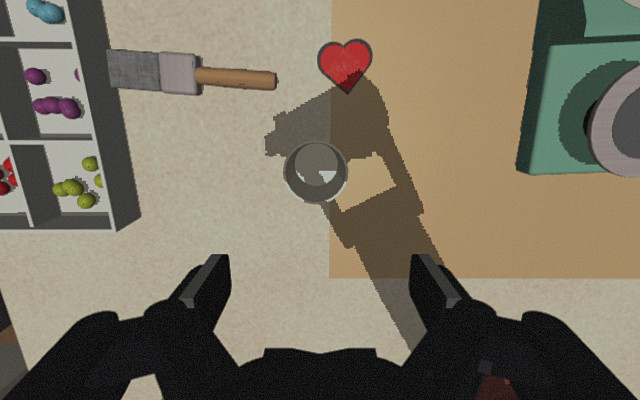

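The picture shows the white cup's rim at (283–348, 140–205), which matches the network box, and the fingers are clear of the heart and the brush. I descend and grip.

```bash
python3 -m creep '[[1,0.007,-0.006,0.02,0,0,0],[1,0,0,0.04,0,0,0],[1,0,0,0.04,0,0,0],[1,0,0,0.04,0,0,0],[1,0,0,0.04,0,0,0],[1,0,0,0.025,0,0,0],[1,0,0,0.012,0,0,0],[1,0,0,0,0,0,0],[1,0,0,0,0,0,0]]' 25
python3 -m creep '[[0.75,0,0,0,0,0,0],[0.7,0,0,0,0,0,0],[0.6,0,0,0,0,0,0],[0.5,0,0,0,0,0,0],[0.5,0,0,0,0,0,0],[0.5,0,0,0,0,0,0]]' 25
python3 - <<'E'
from h import *
get_image('wrist');k=calibration('wrist')
e=models.search_frame('wrist','cup_large')[0];print(e);print(fit('cup_large',[('wrist',np.array(e['extent']),k)],[.412,.308]),ctrl.get_obs()['tool_pos'])
E
```

```text
t: 4.6
tool_pos: [0.4207, 0.3086, 0.0157]
tool_rot: [-3.141, 0.003, -0.003]
contact_force: [-0.4, 0.1, 0.3]
opening: 0.0852
t: 5.2
tool_pos: [0.4211, 0.3092, 0.0171]
tool_rot: [-3.141, -0.0, -0.006]
contact_force: [-0.9, -3.7, 6.0]
opening: 0.0684
{'extent': [234.3, 194.7, 410.5, 356.9], 'conf': 0.62}
(array([0.42300798, 0.30860994]), array([-0.5, -3. ,  0.5, 12.7])) [0.42106142 0.30919191 0.01703682]
```

```bash
python3 -m creep '[[0.5,0,0,-0.01,0,0,0],[0.5,0,0,-0.02,0,0,0],[0.5,0,0,-0.03,0,0,0],[0.5,0,0,-0.03,0,0,0],[0.5,0,0,-0.025,0,0,0],[0.5,0.006,0.025,0,0,0,0],[0.5,0.006,0.04,0,0,0,0],[0.5,0.006,0.04,0,0,0,0],[0.5,0.006,0.04,0,0,0,0],[0.5,0.006,0.04,0,0,0,0],[0.5,0.006,0.04,0,0,0,0],[0.5,0.006,0.04,0,0,0,0],[0.5,0.006,0.03,0,0,0,0],[0.5,0.004,0.02,0,0,0,0],[0.5,0,0.004,0,0,0,0],[0.5,0,0,0,0,0,0],[0.5,0,0,0,0,0,0]]'
python3 - <<'E'
from h import *
im=get_image('wrist');k=calibration('wrist');save(im,'w3.png')
for n in('cup_large','pan'):
  print([(a['conf'],a['extent']) for a in models.search_frame('wrist',n)])
get_image('side');print([(a['conf'],a['extent']) for a in models.search_frame('side','cup_large')])
o=ctrl.get_obs();print(o['tool_pos'],o['contact_force'],o['opening'])
p=o['tool_pos'];print('pred side',box('side',cone('cup_large',p[0],p[1],p[2]-.0170)),'wrist',box('wrist',cone('cup_large',p[0],p[1],p[2]-.017),k))
E
```

```text
t: 7.0
tool_pos: [0.4711, -0.0095, 0.1296]
tool_rot: [-3.141, -0.001, -0.001]
contact_force: [0.7, -0.3, -1.9]
opening: 0.0682
[(0.72, [232.0, 198.3, 405.9, 353.1])]
[(0.93, [242.6, 134.2, 398.9, 248.1]), (0.51, [312.2, 43.7, 314.1, 72.4])]
[(0.9, [326.5, 188.1, 349.0, 217.3])]
[ 0.47106727 -0.00957087  0.12929584] [-0.12640471  0.42124456 -0.7636231 ] 0.06816217307714309
pred side [319.66274639 187.28044275 345.05745273 217.13530219] wrist [233.34256289 194.86238721 409.52132662 372.92907925]
```

View pics/w3.png

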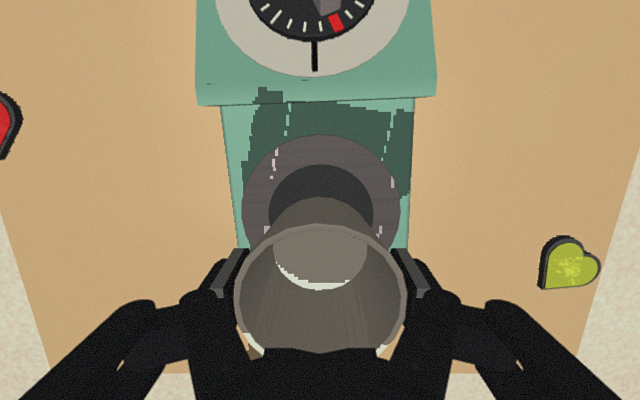

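The picture shows the white cup held level, rim at (235–406, 223 and below), and the pan bbox at (243–399, 134–248) beneath it. I lower the cup onto the pan and release.

```bash
python3 -m creep '[[0.5,0.002,0,0.01,0,0,0],[0.5,0,0,0.012,0,0,0],[0.5,0,0,0.008,0,0,0],[0.5,0,0,0.004,0,0,0],[0.5,0,0,0.003,0,0,0],[0.5,0,0,0.002,0,0,0],[0.5,0,0,0.002,0,0,0],[0.5,0,0,0,0,0,0],[0.5,0,0,0,0,0,0],[0.5,0,0,0,0,0,0]]'
python3 -m creep '[[0.82,0,0,0,0,0,0],[0.84,0,0,0,0,0,0],[0.86,0,0,0,0,0,0],[0.9,0,0,0,0,0,0],[0.95,0,0,0,0,0,0],[1,0,0,0,0,0,0],[1,0,0,0,0,0,0]]'
python3 - <<'E'
from h import *
im=get_image('wrist');k=calibration('wrist');save(im,'w4.png')
print(ctrl.get_obs()['tool_pos'],[(a['conf'],a['extent']) for a in models.search_frame('wrist','cup_large')])
E
```

```text
t: 8.25
tool_pos: [0.4734, -0.0104, 0.0887]
tool_rot: [3.141, -0.0, 0.001]
contact_force: [-1.3, 1.0, 0.4]
opening: 0.0684
t: 8.95
tool_pos: [0.4732, -0.0103, 0.0883]
tool_rot: [3.142, -0.0, 0.0]
contact_force: [0.6, 0.1, 0.6]
opening: 0.0853
[ 0.47319932 -0.01032235  0.08831313] [(0.66, [231.4, 196.8, 407.4, 355.4])]
```

```bash
python3 -m creep '[[1,0,0,-0.01,0,0,0],[1,0,0,-0.03,0,0,0],[1,0,0,-0.04,0,0,0],[1,0,0,-0.04,0,0,0],[1,0,0,-0.04,0,0,0],[1,0,0,-0.02,0,0,0],[1,0,0,0,0,0,0],[1,0,0,0,0,0,0]]'
python3 - <<'E'
from h import *
im=get_image('wrist');k=calibration('wrist');save(im,'w5.png')
e=models.search_frame('wrist','cup_large')[0];print(e,fit('cup_large',[('wrist',np.array(e['extent']),k)],[.47,-.01],.072))
r=proj('wrist',[.4732,-.0103,.128],k);print(r)
e=models.search_frame('wrist','pan');print(e)
E
```

```text
t: 9.85
tool_pos: [0.4732, -0.0103, 0.2686]
tool_rot: [3.141, -0.0, 0.001]
contact_force: [-0.3, 0.5, -0.8]
opening: 0.0855
{'extent': [284.1, 150.3, 356.9, 223.7], 'conf': 0.63} (array([ 0.47217666, -0.01070767]), array([-0.1,  0.4,  0.1, -0.4]))
[320.07357338 188.19236637]
[{'extent': [274.2, 127.3, 367.5, 212.4], 'conf': 0.87}]
```

```bash
python3 -m creep '[[1,0.01,0.03,0,0,0,0],[1,0.01,0.037,0,0,0,0],[1,0.01,0.037,0,0,0,0],[1,0.01,0.037,0,0,0,0],[1,0.01,0.037,0,0,0,0],[1,0.01,0.037,0,0,0,0],[1,0.01,0.037,0,0,0,0],[1,0.01,0.037,0,0,0,0],[1,0.01,0,0,0,0,0],[1,0,0,0,0,0,0],[1,0,0,0,0,0,0]]'
python3 - <<'E'
from h import *
im=get_image('wrist');k=calibration('wrist');save(im,'w6.png')
a=cv2.imread('pics/w5.png');b=cv2.imread('pics/w6.png');cv2.imwrite('pics/w56.png',np.vstack([a[:300,:],b[:300,:]]))
e=models.search_frame('wrist','cup_mid')[0];print(e,fit('cup_mid',[('wrist',np.array(e['extent']),k)],[.56,-.3]))
E
```

```text
t: 11.1
tool_pos: [0.5628, -0.2982, 0.267]
tool_rot: [-3.14, -0.001, 0.003]
contact_force: [0.5, 0.3, -0.3]
opening: 0.0851
{'extent': [297.8, 149.8, 347.1, 207.6], 'conf': 0.77} (array([ 0.55805473, -0.30074638]), array([ 0.1,  3.5, -0.1, -1.7]))
```

View pics/w56.png

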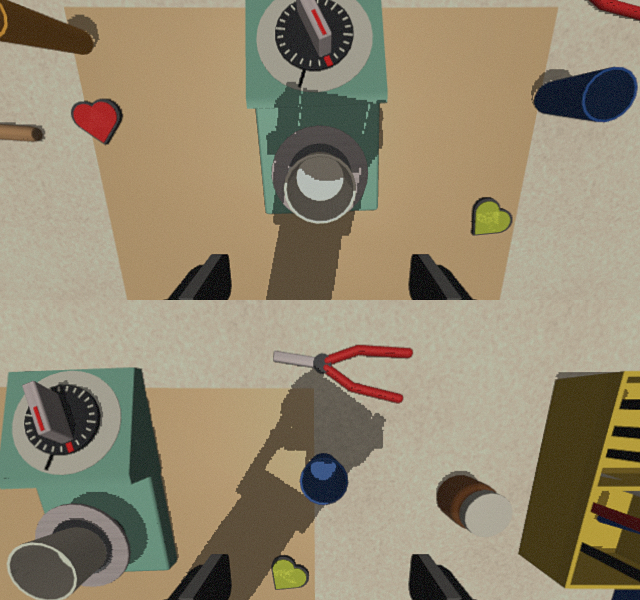

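The upper picture shows the white cup upright on the pan (rim centre 320,188) and the needle now turned left. The lower one shows the blue cup at (324,180). I refine that by colour and then grasp.

```bash
cat >> h.py <<'E'
def blob(im,lo,hi,near):
    m=cv2.inRange(cv2.cvtColor(im,cv2.COLOR_RGB2HSV),lo,hi);n,l,s,c=cv2.connectedComponentsWithStats(m)
    i=min([j for j in range(1,n) if s[j,4]>200],key=lambda j:np.hypot(*(c[j]-near)));return np.array([s[i,0]-.5,s[i,1]-.5,s[i,0]+s[i,2]-.5,s[i,1]+s[i,3]-.5])
E
python3 - <<'E'
from h import *
im=cv2.imread('pics/w6.png')[:,:,::-1].copy();k=calibration('wrist')
b=blob(im,(105,90,30),(130,255,255),(324,180));print(b,fit('cup_mid',[('wrist',b,k)],[.56,-.3]),ctrl.get_obs()['tool_pos'])
print(box('wrist',[p for p in cone('cup_mid',.558,-.3007) if p[2]>.05],k))
E
```

```text
[299.5 152.5 347.5 204.5] (array([ 0.55956338, -0.30197635]), array([-0.5, -0.2,  0.5,  0.2])) [ 0.56285847 -0.29802453  0.26790903]
[297.85929455 158.33809788 346.80805301 206.01502938]
```

```bash
python3 -m creep '[[1,-0.003,0.004,0.02,0,0,0],[1,0,0,0.04,0,0,0],[1,0,0,0.04,0,0,0],[1,0,0,0.04,0,0,0],[1,0,0,0.04,0,0,0],[1,0,0,0.022,0,0,0],[1,0,0,0.011,0,0,0],[1,0,0,0,0,0,0],[1,0,0,0,0,0,0]]' 25
python3 -m creep '[[0.8,0,0,0,0,0,0],[0.7,0,0,0,0,0,0],[0.6,0,0,0,0,0,0],[0.5,0,0,0,0,0,0],[0.4,0,0,0,0,0,0],[0.4,0,0,0,0,0,0],[0.4,0,0,0,0,0,0],[0.4,0,0,0,0,0,0]]' 25
python3 -m creep '[[0.4,0,0,-0.01,0,0,0],[0.4,0,0,-0.02,0,0,0],[0.4,0,0,-0.04,0,0,0],[0.4,0,0,-0.04,0,0,0],[0.4,0,0,-0.04,0,0,0],[0.4,0,0,-0.02,0,0,0],[0.4,0,0,0,0,0,0],[0.4,0,0,0,0,0,0]]'
```

```text
t: 12.1
tool_pos: [0.5611, -0.3036, 0.0571]
tool_rot: [3.14, 0.0, 0.003]
contact_force: [0.9, -0.1, 1.9]
opening: 0.0852
t: 12.9
tool_pos: [0.5614, -0.3039, 0.0575]
tool_rot: [3.14, -0.0, 0.004]
contact_force: [-1.0, 1.5, 6.4]
opening: 0.053
t: 13.7
tool_pos: [0.5597, -0.3032, 0.2247]
tool_rot: [-3.141, 0.0, 0.001]
contact_force: [0.5, -0.1, -2.0]
opening: 0.0532
```

```bash
python3 -m creep '[[0.4,-0.006,-0.02,0,0,0,0],[0.4,-0.012,-0.04,0,0,0,0],[0.4,-0.012,-0.04,0,0,0,0],[0.4,-0.012,-0.04,0,0,0,0],[0.4,-0.012,-0.04,0,0,0,0],[0.4,-0.012,-0.04,0,0,0,0],[0.4,-0.012,-0.04,0,0,0,0],[0.4,-0.006,-0.02,0,0,0,0],[0.4,-0.002,-0.013,0,0,0,0],[0.4,0,0,0,0,0,0],[0.4,0,0,0,0,0,0]]'
python3 - <<'E'
from h import *
im=get_image('wrist');k=calibration('wrist');save(im,'w7.png');p=ctrl.get_obs()['tool_pos']
b=blob(im,(105,90,30),(130,255,255),(320,260));print(b,p)
print('pred',box('wrist',cone('cup_mid',p[0]-.0018,p[1],p[2]-.0575),k),'foot',box('wrist',cone('cup_mid',p[0]-.0018,p[1],p[2]-.0575)[:48],k))
for c in('scene','side'):
    im=get_image(c);save(im,c+'7.png');k=calibration(c)
    print(c,[(a['conf'],a['extent']) for n in('cup_mid','cup_large') for a in models.search_frame(c,n)[:1]])
    print(blob(im,(105,90,30),(130,255,255),proj(c,[p[0],p[1],.21])), box(c,cone('cup_mid',p[0]-.0018,p[1],p[2]-.0575)),box(c,cone('cup_large',.4722,-.0107,.072)))
a=cv2.imread('pics/scene7.png')[110:220,260:400];b=cv2.imread('pics/side7.png')[130:240,280:420]
cv2.imwrite('pics/c7.png',cv2.resize(np.hstack([a,b]),None,fx=2.8,fy=2.8))
E
```

```text
t: 14.8
tool_pos: [0.474, -0.0108, 0.2242]
tool_rot: [3.141, -0.001, -0.003]
contact_force: [-1.1, -0.1, -0.6]
opening: 0.053
[258.5 195.5 380.5 340.5] [ 0.47421487 -0.01109192  0.22453671]
pred [259.20984932 193.82938779 382.24611014 340.29572392] foot [291.70904432 193.82938779 348.55000971 247.09837554]
scene [(0.73, [317.8, 128.0, 334.5, 164.9]), (0.88, [309.6, 169.6, 336.1, 196.0])]
[314.5 126.5 334.5 162.5] [312.86407562 125.98770754 334.92570093 164.42174144] [311.51605231 168.09648627 338.27450727 198.29054254]
side [(0.67, [328.0, 166.8, 342.2, 202.0]), (0.73, [317.6, 200.4, 347.3, 225.5])]Traceback (most recent call last):
  File "<stdin>", line 8, in <module>
  File "h.py", line 31, in blob
    i=min([j for j in range(1,n) if s[j,4]>200],key=lambda j:np.hypot(*(c[j]-near)));return np.array([s[i,0]-.5,s[i,1]-.5,s[i,0]+s[i,2]-.5,s[i,1]+s[i,3]-.5])
ValueError: min() iterable argument is empty
```

View pics/w7.png

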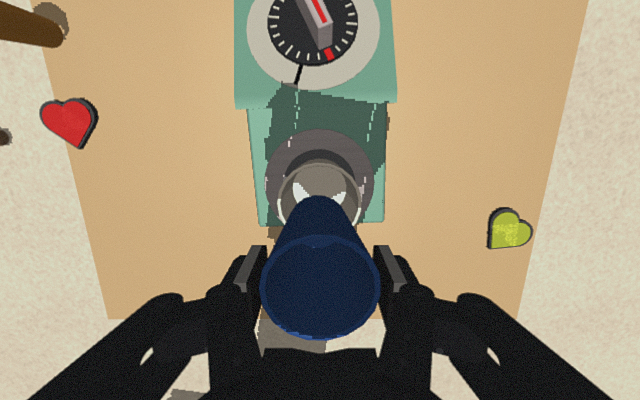

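The blue cup is held level, rim at (260–380, 235–340), aligned over the white cup (rim 278–362). I lower it in.

```bash
python3 -m creep '[[0.4,0,0,0.015,0,0,0],[0.4,0,0,0.02,0,0,0],[0.4,0,0,0.02,0,0,0],[0.4,0,0,0.015,0,0,0],[0.4,0,0,0.01,0,0,0],[0.4,0,0,0.004,0,0,0],[0.4,0,0,0.003,0,0,0],[0.4,0,0,0.002,0,0,0],[0.4,0,0,0.002,0,0,0],[0.4,0,0,0.001,0,0,0],[0.4,0,0,0,0,0,0],[0.4,0,0,0,0,0,0]]'
python3 -m creep '[[0.64,0,0,0,0,0,0],[0.67,0,0,0,0,0,0],[0.7,0,0,0,0,0,0],[0.75,0,0,0,0,0,0],[0.85,0,0,0,0,0,0],[0.95,0,0,0,0,0,0],[1,0,0,0,0,0,0],[1,0,0,0,0,0,0],[1,0,0,-0.01,0,0,0],[1,0,0,-0.03,0,0,0],[1,0,0,-0.04,0,0,0],[1,0,0,-0.04,0,0,0],[1,0,0,-0.02,0,0,0],[1,0,0,0,0,0,0],[1,0,0,0,0,0,0]]'
python3 - <<'E'
from h import *
im=get_image('wrist');k=calibration('wrist');save(im,'w8.png');p=ctrl.get_obs()['tool_pos']
b=blob(im,(105,90,30),(130,255,255),(320,200));print(b,p)
f=lambda q:box('wrist',circ([q[0],q[1],.159],.027),k)-b
s=least_squares(f,[.473,-.01]);print(s.x,f(s.x))
e=models.search_frame('wrist','cup_large')[:1];print(e)
E
```

```text
t: 16.35
tool_pos: [0.4745, -0.0104, 0.1337]
tool_rot: [3.141, -0.0, 0.001]
contact_force: [-0.1, 0.3, -0.7]
opening: 0.0529
t: 17.85
tool_pos: [0.4742, -0.0103, 0.2737]
tool_rot: [3.141, -0.0, 0.001]
contact_force: [-0.1, 0.2, -1.3]
opening: 0.0851
[287.5 160.5 347.5 225.5] [ 0.47365874 -0.0102094   0.27226883]
[ 0.47606353 -0.00800204] [-0.8718531   2.61418353  0.87174657 -2.88761929]
[{'extent': [283.7, 152.9, 355.6, 208.1], 'conf': 0.67}]
```

View pics/w8.png

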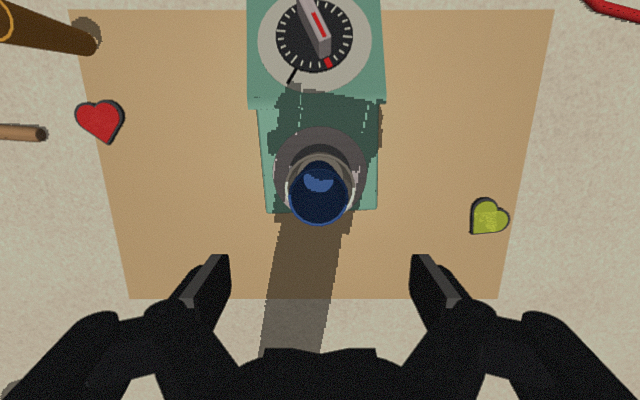

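The blue cup stands in the white one, rim at about (318,194). I move on to the orange cup.

```bash
python3 -m creep '[[1,0.018,-0.036,0,0,0,0],[1,0.018,-0.036,0,0,0,0],[1,0.018,-0.036,0,0,0,0],[1,0.018,-0.036,0,0,0,0],[1,0.018,-0.036,0,0,0,0],[1,0.018,-0.036,0,0,0,0],[1,0.018,-0.036,0,0,0,0],[1,0.018,-0.036,0,0,0,0],[1,0,0,0,0,0,0],[1,0,0,0,0,0,0]]'
python3 - <<'E'
from h import *
im=get_image('wrist');k=calibration('wrist');save(im,'w9.png');p=ctrl.get_obs()['tool_pos']
e=models.search_frame('wrist','cup_small')[:1];print(e,p)
b=blob(im,(8,120,50),(22,255,255),proj('wrist',[.618,.277,.1],k));print(b,fit('cup_small',[('wrist',b,k)],[.618,.277]),fit('cup_small',[('wrist',np.array(e[0]['extent']),k)],[.618,.277]))
im=cv2.imread('pics/w8.png');c=cv2.resize(im[120:240,240:400],None,fx=3.5,fy=3.5,interpolation=cv2.INTER_CUBIC)
c2=cv2.resize(cv2.imread('pics/w9.png')[120:240,270:330+50],None,fx=3.5,fy=3.5);cv2.imwrite('pics/c9.png',np.hstack([c2[:, :230],c])[:, :800])
E
```

```text
t: 18.95
tool_pos: [0.6174, 0.278, 0.2704]
tool_rot: [3.14, 0.002, -0.007]
contact_force: [0.0, 0.2, -0.6]
opening: 0.0855
[{'extent': [302.7, 147.4, 338.8, 198.2], 'conf': 0.89}] [0.61749064 0.27727174 0.27120746]
[302.5 149.5 338.5 196.5] (array([0.62269   , 0.27640051]), array([-0.7,  0.1,  0.7, -0.1])) (array([0.62195366, 0.27614535]), array([-0.6,  2.7,  0.6, -1.1]))
```

View pics/c9.png

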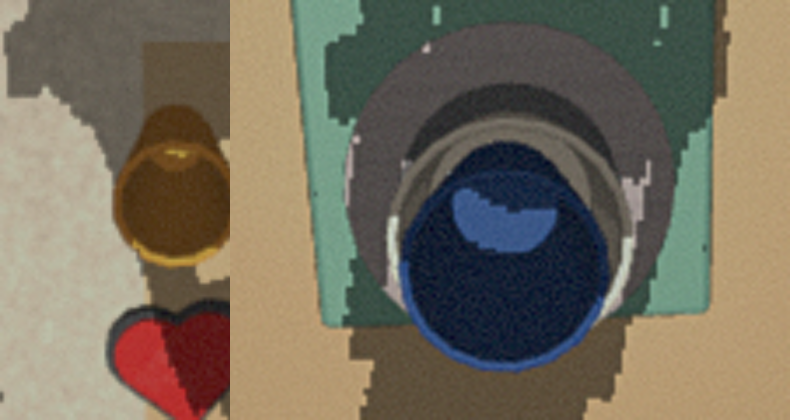

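The crop shows the orange cup's rim at about (320,177) in the full image. The blue rim spans (288.6–348, 168.6–225.7) in w8 and sits level inside the white cup.

```bash
python3 - <<'E'
from h import *
k=calibration('wrist');p=ctrl.get_obs()['tool_pos'];d=np.array([.47366,-.01021,.27227])-p
k=dict(k);k['t']=np.array(k['t'])-np.array(k['R'])@d
f=lambda q:box('wrist',circ([q[0],q[1],q[2]],.027),k)-[288.6,168.6,348,225.7]
s=least_squares(f,[.473,-.01,.159]);print(s.x,f(s.x))
g=lambda q:f([q[0],q[1],.159]);s=least_squares(g,[.473,-.01]);print(s.x,g(s.x))
E
python3 -m creep '[[1,0.005,0.001,0.02,0,0,0],[1,0,0,0.04,0,0,0],[1,0,0,0.04,0,0,0],[1,0,0,0.04,0,0,0],[1,0,0,0.025,0,0,0],[1,0,0,0.015,0,0,0],[1,0,0,0.007,0,0,0],[1,0,0,0,0,0,0],[1,0,0,0,0,0,0]]' 22
python3 -m creep '[[0.7,0,0,0,0,0,0],[0.6,0,0,0,0,0,0],[0.5,0,0,0,0,0,0],[0.4,0,0,0,0,0,0],[0.3,0,0,0,0,0,0],[0.3,0,0,0,0,0,0],[0.3,0,0,0,0,0,0],[0.3,0,0,0,0,0,0],[0.3,0,0,0,0,0,0]]' 22
python3 -m creep '[[0.3,0,0,-0.01,0,0,0],[0.3,0,0,-0.02,0,0,0],[0.3,0,0,-0.04,0,0,0],[0.3,0,0,-0.04,0,0,0],[0.3,0,0,-0.04,0,0,0],[0.3,0,0,-0.03,0,0,0],[0.3,0,0,-0.02,0,0,0],[0.3,0,0,0,0,0,0],[0.3,0,0,0,0,0,0]]'
```

```text
[ 0.4695291  -0.00882926  0.15024559] [-0.02936532  0.0297107   0.02937852 -0.03146504]
[ 0.47201486 -0.00884825] [-1.03815373 -0.84873738  1.03956189  1.023626  ]
t: 19.95
tool_pos: [0.6245, 0.2768, 0.0885]
tool_rot: [-3.141, 0.001, -0.005]
contact_force: [0.1, 0.3, 0.0]
opening: 0.0853
t: 20.85
tool_pos: [0.6238, 0.2769, 0.0872]
tool_rot: [-3.141, 0.0, -0.002]
contact_force: [0.3, -0.0, 6.0]
opening: 0.0373
t: 21.75
tool_pos: [0.6228, 0.2765, 0.2852]
tool_rot: [3.141, -0.0, -0.002]
contact_force: [0.5, -0.6, -2.0]
opening: 0.0374
```

```bash
python3 -m creep '[[0.3,-0.01,0.02,0,0,0,0],[0.3,-0.02,0.038,0,0,0,0],[0.3,-0.02,0.038,0,0,0,0],[0.3,-0.02,0.038,0,0,0,0],[0.3,-0.02,0.038,0,0,0,0],[0.3,-0.02,0.038,0,0,0,0],[0.3,-0.02,0.038,0,0,0,0],[0.3,-0.012,0.025,0,0,0,0],[0.3,-0.0075,0.0125,0,0,0,0],[0.3,0,0,0,0,0,0],[0.3,0,0,0,0,0,0],[0.3,0,0,0,0,0,0]]'
python3 - <<'E'
from h import *
im=get_image('wrist');k=calibration('wrist');save(im,'w10.png');p=ctrl.get_obs()['tool_pos'];print(p)
b=blob(im,(8,120,40),(22,255,255),(320,270));print(b)
C=cone('cup_small',p[0]-.0013,p[1],p[2]-.0872)
print('pred',box('wrist',C,k),'foot',box('wrist',C[:48],k),'blue rim pred',box('wrist',circ([.472,-.009,.159],.027),k))
for c in('scene','side'):
    im=get_image(c);save(im,c+'10.png');print(c,[(a['conf'],a['extent']) for n in('cup_small','cup_mid') for a in models.search_frame(c,n)[:1]],box(c,C),box(c,cone('cup_mid',.472,-.009,.075)))
a=cv2.imread('pics/w10.png')[100:380,200:440];s=cv2.imread('pics/scene10.png')[100:215,280:380];d=cv2.imread('pics/side10.png')[130:245,290:390]
r=lambda x,h:cv2.resize(x,None,fx=h/x.shape[0],fy=h/x.shape[0],interpolation=cv2.INTER_CUBIC)
cv2.imwrite('pics/c10.png',np.hstack([r(a,340),r(s,280*340//280),r(d,340)])[:, :800])
E
```

```text
t: 22.95
tool_pos: [0.474, -0.0079, 0.2857]
tool_rot: [-3.141, -0.002, 0.001]
contact_force: [-0.5, 0.5, -1.0]
opening: 0.0374
[ 0.47399563 -0.00785361  0.28590176]
[277.5 190.5 362.5 320.5]
pred [277.99359705 190.30462559 363.4722987  322.49740973] foot [302.5418275  190.30462559 337.71011081 223.71206179] blue rim pred [291.96804415 165.42379916 350.55748881 221.85301628]
scene [(0.56, [316.1, 104.9, 331.1, 149.0]), (0.61, [317.7, 159.8, 335.1, 180.6])] [316.78328815 103.82657567 332.82916282 151.93241737] [314.85673686 158.96398259 335.83538561 195.46368238]
side [(0.59, [327.1, 148.0, 340.3, 190.7]), (0.71, [322.4, 192.7, 342.0, 214.2])] [324.5919313  146.86941771 339.59175642 189.3877119 ] [322.18594675 191.65074732 341.67017736 224.90977665]
```

View pics/c10.png

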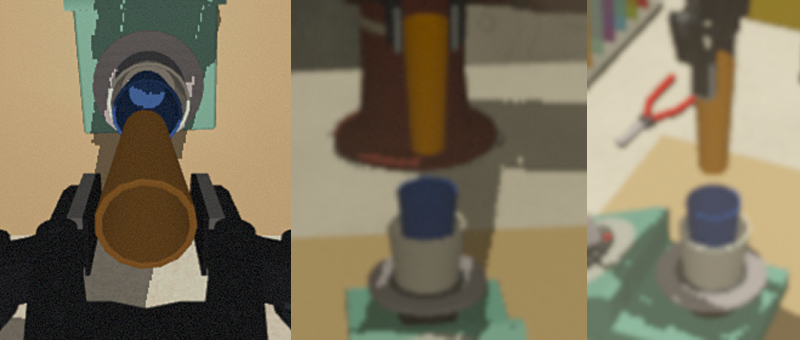

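Run:
```python
from h import *
C=cone('cup_small',.474-.0013,-.0079,.2858-.0872);B=cone('cup_mid',.472,-.009,.075)
for c,ro,rb in(('scene',(130,146),(163,172)),('side',(172,184),(197,206))):
    im=cv2.imread(f'pics/{c}10.png').astype(float)
    for n,rows,P,w in(('orange',ro,C,im[:,:,2]-im[:,:,0]),('blue',rb,B,im[:,:,0]-im[:,:,2])):
        q=np.array([proj(c,x) for x in P]).astype(np.float32);m=np.zeros(im.shape[:2],np.uint8)
        h=cv2.convexHull(q);S=8;m=np.zeros((400*S,640*S),np.uint8);cv2.fillConvexPoly(m,np.round((h+.5)*S).astype(int),1)
        for r in range(*rows,3):
            x=np.arange(300,360);v=w[r,300:360];mx=np.sort(v)[-5:].mean();bg=np.median(np.r_[v[:8],v[-8:]]) if n=='blue' else 0
            t=mx*.5;i=np.where(v>t)[0];i=i[(i>10)&(i<50)]
            L,Rr=i[0],i[-1];l=L-(v[L]-t)/(v[L]-v[L-1]);rr=Rr+(v[Rr]-t)/(v[Rr]-v[Rr+1])
            z=np.where(m[int((r+.5)*S)])[0]/S-.5
            print(c,n,r,'meas',round(300+l,1),round(300+rr,1),'pred',z.min().round(1),z.max().round(1),'dc',round((600+l+rr-z.min()-z.max())/2,2))
```

```text
scene orange 130 meas 318.5 332.2 pred 318.5 331.9 dc 0.17
scene orange 133 meas 318.9 332.1 pred 318.8 331.8 dc 0.25
scene orange 136 meas 319.1 332.1 pred 319.0 331.6 dc 0.28
scene orange 139 meas 319.2 331.9 pred 319.2 331.5 dc 0.17
scene orange 142 meas 319.4 331.8 pred 319.4 331.4 dc 0.24
scene orange 145 meas 319.6 331.8 pred 319.6 331.2 dc 0.27
scene blue 163 meas 316.8 335.4 pred 315.1 335.8 dc 0.7
scene blue 166 meas 317.2 334.7 pred 315.1 335.6 dc 0.58
scene blue 169 meas 317.6 334.4 pred 315.5 335.4 dc 0.55
side orange 172 meas 326.5 338.4 pred 325.8 338.0 dc 0.58
side orange 175 meas 326.4 337.9 pred 325.9 337.8 dc 0.36
side orange 178 meas 312.8 337.7 pred 326.1 337.5 dc -6.59
side orange 181 meas 310.1 338.8 pred 326.2 337.2 dc -7.29
side blue 197 meas 325.0 340.3 pred 322.2 341.6 dc 0.73
side blue 200 meas 325.0 340.6 pred 322.5 341.4 dc 0.89
side blue 203 meas 325.8 339.3 pred 322.8 341.0 dc 0.7
```

Alignment agrees to about 1 mm in all cameras. I lower the orange cup in.

```bash
python3 -m creep '[[0.3,-0.001,0.0005,0.01,0,0,0],[0.3,0,0,0.02,0,0,0],[0.3,0,0,0.02,0,0,0],[0.3,0,0,0.015,0,0,0],[0.3,0,0,0.015,0,0,0],[0.3,0,0,0.015,0,0,0],[0.3,0,0,0.01,0,0,0],[0.3,0,0,0,0,0,0],[0.3,0,0,0,0,0,0]]'
python3 - <<'E'
from station import ctrl
o=ctrl.get_obs();print(o['wrist_torque'],o['contact_force'],o['tool_pos'])
E
python3 -m creep '[[0.3,0,0,0.004,0,0,0],[0.3,0,0,0.004,0,0,0],[0.3,0,0,0.003,0,0,0],[0.3,0,0,0.002,0,0,0],[0.3,0,0,0.002,0,0,0],[0.3,0,0,0,0,0,0],[0.3,0,0,0,0,0,0],[0.3,0,0,0,0,0,0]]'
```

```text
t: 24.2
tool_pos: [0.4729, -0.0094, 0.1816]
tool_rot: [3.142, -0.0, 0.001]
contact_force: [1.3, 0.2, -1.5]
opening: 0.0372
[-0.02440909 -0.02359561 -0.03056067] [ 1.3279147   0.16792749 -1.52048286] [ 0.47292173 -0.0093525   0.18157276]
t: 25.0
tool_pos: [0.4728, -0.0093, 0.1666]
tool_rot: [3.142, -0.0, 0.001]
contact_force: [0.8, -0.7, -0.4]
opening: 0.0378
```

```bash
python3 -m creep '[[0.3,0,0,0.001,0,0,0],[0.46,0,0,0,0,0,0],[0.49,0,0,0,0,0,0],[0.52,0,0,0,0,0,0],[0.6,0,0,0,0,0,0],[0.7,0,0,0,0,0,0],[0.85,0,0,0,0,0,0],[1,0,0,0,0,0,0],[1,0,0,0,0,0,0],[1,0,0,0,0,0,0],[1,0,0,-0.01,0,0,0],[1,0,0,-0.03,0,0,0],[1,0,0,-0.04,0,0,0],[1,0,0,-0.04,0,0,0],[1,0,0,-0.03,0,0,0],[1,0,0,0,0,0,0],[1,0,0,0,0,0,0]]'
python3 - <<'E'
from h import *
k=calibration('wrist');im=get_image('wrist');save(im,'w11.png');p=ctrl.get_obs()['tool_pos'];print(p,ctrl.get_obs()['q'])
for c in('scene','side'):
    im=get_image(c);save(im,c+'11.png')
    print(c,[box(c,cone(n,.472,-.009,z)).round().tolist() for n,z in(('cup_large',.068),('cup_mid',.073),('cup_small',.078))])
a=cv2.imread('pics/w11.png')[0:280,200:440];s=cv2.imread('pics/scene11.png')[130:245,280:380];d=cv2.imread('pics/side11.png')[140:255,270:370]
r=lambda x,h:cv2.resize(x,None,fx=h/x.shape[0],fy=h/x.shape[0],interpolation=cv2.INTER_CUBIC)
cv2.imwrite('pics/c11.png',np.hstack([r(a,300),r(s,300),r(d,300)])[:, :800])
E
```

```text
t: 26.7
tool_pos: [0.473, -0.0094, 0.3167]
tool_rot: [3.141, -0.0, 0.004]
contact_force: [0.6, 0.2, -0.7]
opening: 0.0853
[ 0.47245634 -0.00928225  0.31499507] [-1.77315983e-01 -3.57088704e-01  1.84196204e+00 -3.39714599e-06
  1.65718304e+00  1.39372754e+00]
scene [[312.0, 169.0, 339.0, 200.0], [315.0, 160.0, 336.0, 196.0], [318.0, 149.0, 333.0, 193.0]]
side [[319.0, 200.0, 344.0, 229.0], [322.0, 192.0, 342.0, 225.0], [325.0, 184.0, 339.0, 223.0]]
```

View pics/c11.png

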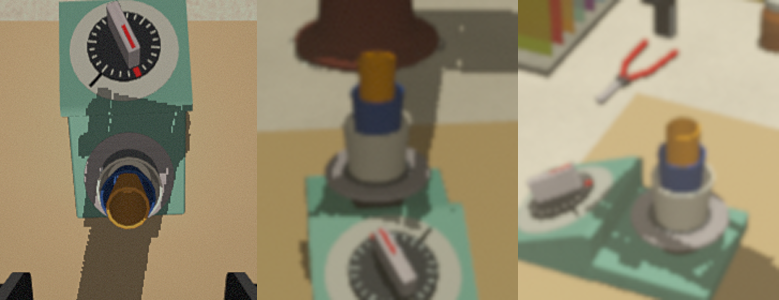

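The picture shows all three cups nested upright, with the rims at the predicted heights (orange top at scene row 150, side row 185). The needle is at upper left and the mark at lower right. I move over the dial, tilted 25°.

```bash
python3 -m creep '[[1,0,0,0,0,-8.4,0],[1,0,0,0,0,-8.3,0],[1,0,0,0,0,-8.3,0],[1,0.04,-0.001,0,0,0,0],[1,0.045,-0.001,0,0,0,0],[1,0.045,-0.001,0,0,0,0],[1,0.045,-0.002,0.02,0,0,0],[1,0.04,-0.001,0.03,0,0,0],[1,0.033,-0.001,0.035,0,0,0],[1,0,0,0,0,0,0],[1,0,0,0,0,0,0],[1,0,0,0,0,0,0]]'
cat > dial.py <<'E'
from h import *
im=get_image('wrist');k=calibration('wrist');save(im,'d.png');o=ctrl.get_obs();print(o['tool_pos'],o['tool_rot'],o['q'].round(2))
y=np.radians(2.5);ex=np.array([-np.cos(y),-np.sin(y),0]);ey=np.array([np.sin(y),-np.cos(y),0]);zz=np.array([0,0,1.])
s25,c25=np.sin(np.radians(25)),np.cos(np.radians(25))
n=-ex*s25+zz*c25; up=ex*c25+zz*s25; cw=np.cross(up,n)  # clockwise seen from outside
C=np.array([.4734,-.0104,.042])-ex*.146
def pt(r,a,h): return C+n*h+r*(np.cos(a)*up+np.sin(a)*cw)
def samp(r,a,h):
    p=np.array([[proj('wrist',pt(ri,ai,h),k) for ai in a] for ri in np.atleast_1d(r)]).astype(np.float32)
    return cv2.remap(im,p[:,:,0],p[:,:,1],cv2.INTER_LINEAR).astype(float)
def unwrap(dx=0,dy=0,hd=.006):
    a=np.radians(np.arange(-100,101,.5))
    N=samp(np.arange(.047,.059,.001),a,0.0).sum(2).mean(0)
    M=samp(np.arange(.034,.041,.001),a,hd);red=(M[:,:,0]-M[:,:,1:].max(2)).mean(0)
    return a,N,red
E
cat > meas.py <<'E'
from dial import *
# centre: least squares of white ring outer edge (60..?) via bezel disc outline: brightness edge disc(dark)->ring(white)
m=(im.astype(int).sum(2)>330).astype(np.uint8)
def wc(v,a):
    v=np.clip(v,0,None);v=np.where(v>.5*v.max(),v,0);return (v*a).sum()/v.sum()
for hd in(.0,.004,.008):
    a,N,red=unwrap(hd=hd);d=np.median(N)-N
    print('hd',hd,'needle',np.degrees(wc(d,a)).round(2),'depth',d.max(),'red',np.degrees(wc(red,a)).round(2),red.max())
for r in np.arange(.034,.082,.002):
    print(int(r*1000),[int(x) for x in samp(r,np.radians([-120,-90,-60,0,60,90,120,180]),0)[0].sum(1)])
E
python3 meas.py
```

```text
t: 28.05
tool_pos: [0.6622, -0.0025, 0.1365]
tool_rot: [3.068, -0.001, -0.675]
contact_force: [-0.5, -0.1, 1.5]
opening: 0.0854
[ 0.66259967 -0.00253111  0.13737608] [ 3.06837248e+00 -5.67872174e-04 -6.71854109e-01] [-0.1   0.49  1.3  -0.04  1.79  1.47]
hd 0.0 needle 41.96 depth 286.4166666666667 red -12.45 101.42857142857143
hd 0.004 needle 41.96 depth 286.4166666666667 red -13.27 102.0
hd 0.008 needle 41.96 depth 286.4166666666667 red -14.26 101.71428571428571
34 [85, 91, 82, 276, 92, 95, 98, 91]
36 [90, 125, 116, 256, 79, 90, 92, 78]
38 [74, 95, 99, 150, 85, 88, 81, 89]
40 [79, 163, 95, 83, 79, 80, 81, 90]
42 [199, 159, 64, 88, 76, 70, 138, 233]
44 [315, 523, 277, 70, 145, 304, 321, 311]
46 [289, 556, 576, 259, 317, 318, 309, 310]
48 [537, 554, 564, 309, 315, 311, 312, 323]
50 [550, 559, 565, 305, 306, 313, 311, 305]
52 [555, 553, 572, 297, 308, 314, 316, 315]
54 [551, 553, 565, 314, 315, 311, 306, 315]
56 [548, 556, 562, 308, 310, 311, 305, 320]
58 [546, 553, 565, 302, 304, 313, 313, 310]
60 [537, 561, 566, 309, 318, 328, 314, 315]
62 [550, 556, 568, 316, 316, 567, 305, 316]
64 [459, 479, 476, 268, 254, 475, 407, 266]
66 [421, 417, 437, 231, 236, 427, 421, 222]
68 [420, 425, 429, 216, 234, 425, 425, 211]
70 [417, 421, 434, 227, 232, 427, 417, 212]
72 [424, 425, 430, 223, 245, 426, 417, 228]
74 [420, 420, 436, 81, 240, 428, 417, 306]
76 [421, 467, 435, 43, 249, 454, 414, 309]
78 [421, 472, 435, 47, 443, 467, 415, 300]
80 [422, 474, 434, 203, 436, 474, 423, 299]
```

```bash
cat > dial.py <<'E'
from h import *
y=np.radians(2.5);ex=np.array([-np.cos(y),-np.sin(y),0]);zz=np.array([0,0,1.])
s25,c25=np.sin(np.radians(25)),np.cos(np.radians(25))
n=-ex*s25+zz*c25; up=ex*c25+zz*s25; cw=np.cross(up,n)
C=np.array([.4734,-.0104,.042])-ex*.146
def pt(r,a,h): return C+n*h+r*(np.cos(a)*up+np.sin(a)*cw)
def samp(im,k,r,a,h):
    p=np.array([[proj('wrist',pt(ri,ai,h),k) for ai in a] for ri in np.atleast_1d(r)]).astype(np.float32)
    return cv2.remap(im,p[:,:,0],p[:,:,1],cv2.INTER_LINEAR).astype(float)
def wc(v,a,f=.6):
    i=v.argmax();w=np.abs(a-a[i])<np.radians(8);v=np.where(w,np.clip(v-(1-f)*v.max(),0,None),0);return np.degrees((v*a).sum()/v.sum())
def angles(im,k,hd=.005):
    a=np.radians(np.arange(-100,101,.5))
    N=samp(im,k,np.arange(.049,.058,.001),a,0.0).sum(2).mean(0)
    loc=cv2.blur(N[None],(61,1))[0]-N
    M=samp(im,k,np.arange(.036,.041,.001),a,hd);red=(M[:,:,0]-M[:,:,1:].max(2)).mean(0)
    return wc(loc,a),N.min(),wc(red,a),red.max()
def camat(pos,rot):
    c=calibration('wrist');o=ctrl.get_obs();Rt=Ro.from_rotvec(o['tool_rot']).as_matrix()
    Rct=np.array(c['R'])@Rt;tc=np.array(c['t'])+np.array(c['R'])@o['tool_pos']
    k=dict(c);k['R']=Rct@Ro.from_rotvec(rot).as_matrix().T;k['t']=tc-k['R']@np.array(pos);return k
E
python3 - <<'E'
from dial import *
im=cv2.imread('pics/w11.png')[:,:,::-1].copy();k=camat([.47246,-.00928,.31500],[3.141,0,.002])
for h in(0,.004,.008): print(h,angles(im,k,h))
for h in(0,.004,.008):
  for dr in(.041,.043,.045,.047): print(h,dr,samp(im,k,dr,np.radians([-90,-60,60,90,135,-135,180]),h)[0].sum(1).astype(int))
print([samp(im,k,r,np.radians([-120,-90,-60,60,90,120]),0)[0].sum(1).astype(int).tolist() for r in(.06,.062,.064,.066)])
im=cv2.imread('pics/d.png')[:,:,::-1].copy();k=calibration('wrist')
print('d',angles(im,k));print(ctrl.get_obs()['tool_pos'])
# bar top outline in d.png: bright/low saturation
W=samp(im,k,np.arange(-.04,.04,.002),np.array([0.]),.035)
hsv=cv2.cvtColor(im,cv2.COLOR_RGB2HSV)
m=cv2.inRange(hsv,(0,120,60),(8,255,255))|cv2.inRange(hsv,(172,120,60),(180,255,255))
c=proj('wrist',pt(0,0,.035),k);print('axis at bar top px',c)
nn,l,s,ce=cv2.connectedComponentsWithStats(m)
for i in range(1,nn):
    if s[i,4]>40: print(s[i],ce[i],cv2.minAreaRect(np.argwhere(l==i)[:,::-1].astype(np.float32)))
print('bar dir pred px for b=-20:',proj('wrist',pt(.03,np.radians(-20),.035),k))
cv2.imwrite('pics/d12.png',cv2.resize(np.hstack([cv2.imread('pics/d.png')[60:340,190:450]]),None,fx=2,fy=2))
E
```

```text
0 (np.float64(43.48419349274049), np.float64(25.88888888888889), np.float64(-26.042225653894413), np.float64(39.5))
0.004 (np.float64(43.48419349274049), np.float64(25.88888888888889), np.float64(-24.021837497540822), np.float64(88.33333333333333))
0.008 (np.float64(43.48419349274049), np.float64(25.88888888888889), np.float64(-22.323393053591072), np.float64(134.33333333333334))
0 0.041 [273 422 382 111 396 417 439]
0 0.043 [435 462 460 353 409 415 451]
0 0.045 [459 453 450 459 233 232 468]
0 0.047 [450 449 455 454 343 342 404]
0.004 0.041 [201 232 241 141 273 154 464]
0.004 0.043 [439 452 456 446 209 164 428]
0.004 0.045 [455 448 452 456 378 436 379]
0.004 0.047 [444 448 454 442 457 453 422]
0.008 0.041 [181 127 122 187 179 225 384]
0.008 0.043 [460 423 442 467 428 454 399]
0.008 0.045 [460 457 455 451 451 455 436]
0.008 0.047 [451 457 450 453 454 453 450]
[[462, 455, 453, 461, 456, 452], [450, 441, 397, 424, 452, 447], [365, 355, 349, 334, 343, 357], [335, 334, 343, 343, 341, 336]]
d (np.float64(41.86765266426004), np.float64(21.22222222222222), np.float64(-13.820342743839108), np.float64(102.33333333333333))
[ 0.66259967 -0.00253111  0.13737608]
axis at bar top px [321.19611001 211.79624685]
[319 213  20  35 199] [328.80904523 230.12562814] ((328.8866882324219, 230.25921630859375), (36.245975494384766, 5.428912162780762), 64.79887390136719)
[  41  223   53   31 1041] [ 69.38520653 235.96253602] ((67.29537200927734, 233.6630859375), (52.69651794433594, 24.79509735107422), 19.440034866333008)
bar dir pred px for b=-20: [336.00923757 246.28475484]
```

```bash
cat > goal.py <<'E'
from dial import *
import sys
def goal(b,h):
    x=-(np.cos(b)*up+np.sin(b)*cw);z=-n;R=np.c_[x,np.cross(z,x),z];return C+n*h,R
def rel(b,h):
    o=ctrl.get_obs();R0=Ro.from_rotvec(o['tool_rot']).as_matrix();p,R=goal(np.radians(b),h)
    print('shift',(R0.T@(p-o['tool_pos'])).round(4),'turn deg',np.degrees(Ro.from_matrix(R0.T@R).as_rotvec()).round(2),'shift in goal axes',(R.T@(p-o['tool_pos'])).round(4))
if __name__=='__main__': rel(float(sys.argv[1]),float(sys.argv[2]))
E
python3 goal.py -22.2 .014
```

```text
shift [0.0006 0.0012 0.0908] turn deg [ -0.96  -0.49 -24.49] shift in goal axes [0.0011 0.     0.0908]
```

View pics/d12.png

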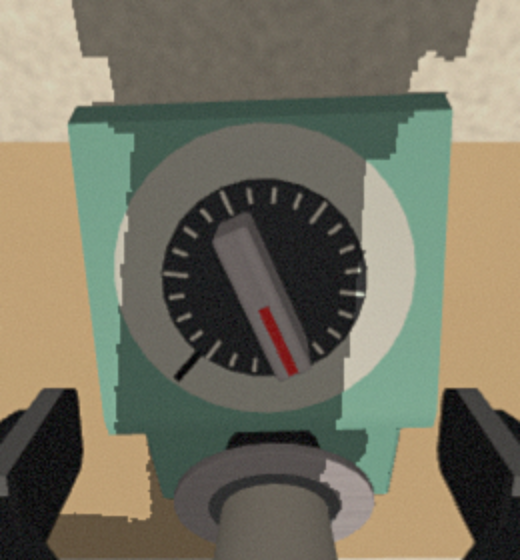

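The picture shows the bar with its red stripe pointing to lower right (about −22°), the needle at lower left at full-image (278,250), and the cups clear of the gripper. I align with the bar and descend.

```bash
python3 -m creep '[[0.6,0.0003,0.0006,0,-0.32,-0.16,-8.16],[0.5,0.0003,0.0006,0,-0.32,-0.16,-8.16],[0.5,0,0,0,-0.32,-0.16,-8.16],[0.5,0,0,0.03,0,0,0],[0.5,0,0,0.02,0,0,0],[0.5,0,0,0,0,0,0],[0.5,0,0,0,0,0,0],[0.5,0,0,0,0,0,0]]' 40
python3 goal.py -22.2 .014
```

```text
t: 28.9
tool_pos: [0.6426, -0.0046, 0.091]
tool_rot: [-2.928, -0.641, 0.655]
contact_force: [0.1, -0.1, 0.2]
opening: 0.0428
shift [ 0.0003 -0.0016  0.0403] turn deg [-0.01  0.   -0.01] shift in goal axes [ 0.0003 -0.0016  0.0403]
```

```bash
python3 -m creep '[[0.5,0,-0.0015,0.012,0,0,0],[0.5,0,0,0.012,0,0,0],[0.5,0,0,0.01,0,0,0],[0.5,0,0,0.006,0,0,0],[0.5,0,0,0,0,0,0],[0.5,0,0,0,0,0,0]]' 40
python3 goal.py -22.2 .014
python3 -m creep '[[0.4,0,0,0,0,0,0],[0.3,0,0,0,0,0,0],[0.25,0,0,0,0,0,0],[0.2,0,0,0,0,0,0],[0.1,0,0,0,0,0,0],[0.1,0,0,0,0,0,0],[0.1,0,0,0,0,0,0]]' 40
python3 goal.py -22.2 .014
```

```text
t: 29.5
tool_pos: [0.6231, -0.0038, 0.0519]
tool_rot: [-2.924, -0.64, 0.662]
contact_force: [0.8, -1.0, 0.5]
opening: 0.0427
shift [ 0.0006  0.0003 -0.0033] turn deg [-0.15  0.25  0.  ] shift in goal axes [ 0.0006  0.0004 -0.0033]
t: 30.2
tool_pos: [0.6237, -0.0044, 0.0522]
tool_rot: [-2.926, -0.64, 0.66]
contact_force: [2.6, -4.2, -0.6]
opening: 0.0133
shift [ 0.0005 -0.0004 -0.0029] turn deg [-0.07  0.2  -0.03] shift in goal axes [ 0.0005 -0.0004 -0.0029]
```

```bash
python3 -m creep '[[0.1,0,0,0,0,0,4],[0.1,0,0,0,0,0,6],[0.1,0,0,0,0,0,6],[0.1,0,0,0,0,0,6],[0.1,0,0,0,0,0,6],[0.1,0,0,0,0,0,6],[0.1,0,0,0,0,0,6],[0.1,0,0,0,0,0,6],[0.1,0,0,0,0,0,6],[0.1,0,0,0,0,0,6],[0.1,0,0,0,0,0,4],[0.1,0,0,0,0,0,3],[0.1,0,0,0,0,0,0],[0.1,0,0,0,0,0,0],[0.1,0,0,0,0,0,0]]'
python3 goal.py 42.7 .011
python3 - <<'E'
from dial import *
im=get_image('wrist');k=calibration('wrist');save(im,'d2.png');print(angles(im,k,.008),ctrl.get_obs()['wrist_torque'],ctrl.get_obs()['q'])
E
```

```text
t: 31.7
tool_pos: [0.6238, -0.0033, 0.0521]
tool_rot: [2.736, -1.003, -0.601]
contact_force: [5.4, 0.4, -2.1]
opening: 0.0132
shift [0.0004 0.0003 0.0001] turn deg [ 0.06  0.18 -0.04] shift in goal axes [0.0004 0.0003 0.0001]
(np.float64(-31.586678242878023), np.float64(74.22222222222223), np.float64(43.5815329218107), np.float64(119.16666666666667)) [ 0.30811115 -1.13460395 -0.15181521] [-0.09817559  0.49784635  1.43890814 -0.05889562  1.64042495  2.1842483 ]
```

```bash
python3 -m creep '[[0.2,0,0,0,0,0,0],[0.25,0,0,0,0,0,0],[0.35,0,0,0,0,0,0],[0.5,0,0,0,0,0,0],[0.5,0,0,0,0,0,0],[0.5,0,0,-0.01,0,0,0],[0.5,0,0,-0.03,0,0,0],[0.5,0,0,-0.04,0,0,0],[0.5,0,0,-0.04,0,0,0],[0.5,0,0,-0.02,0,0,-7.5],[0.5,0,0,-0.02,0,0,-7.5],[0.5,0,0,-0.02,0,0,-7.5],[0.5,0,0,-0.02,0,0,-7.5],[0.5,0,0,-0.02,0,0,-7.5],[0.5,0,0,-0.02,0,0,-7.5],[0.5,0,0,0,0,8.3,0],[0.5,0,0,0,0,8.3,0],[0.5,0,0,0,0,8.3,0],[0.5,0,0,0,0,0,0]]'
```

```text
t: 33.65
tool_pos: [0.7224, 0.0007, 0.2694]
tool_rot: [-3.122, -0.122, 0.013]
contact_force: [0.3, -1.1, -1.0]
opening: 0.0428
```

```bash
python3 -m creep '[[0.5,-0.03,0,-0.01,0,0,0],[0.5,-0.04,0,-0.01,0,0,0],[0.5,-0.04,0,0,0,0,0],[0.5,-0.04,0,0,0,0,0],[0.5,-0.04,0,0,0,0,0],[0.5,-0.03,0,0,0,0,0],[0.5,0,0,0,0,0,0],[0.5,0,0,0,0,0,0],[0.5,0,0,0,0,0,0]]'
cat > chk.py <<'E'
from dial import *
im=get_image('wrist');k=calibration('wrist');save(im,'d3.png');print(ctrl.get_obs()['tool_pos'],ctrl.get_obs()['tool_rot'])
for h in(.006,.008,.010): print(h,angles(im,k,h))
print('ring edge',[samp(im,k,r,np.radians([-120,-90,-60,-30,60,90,120]),0)[0].sum(1).astype(int).tolist() for r in(.06,.062,.064,.066)])
print('disc edge',[samp(im,k,r,np.radians([-120,-90,-60,-30,60,90,120]),.008)[0].sum(1).astype(int).tolist() for r in(.040,.041,.042,.043,.044)])
a=np.radians(np.arange(25,60,1.));print('needle prof',samp(im,k,np.arange(.049,.058,.001),a,0).sum(2).mean(0).astype(int).tolist())
M=samp(im,k,np.arange(.036,.042,.001),a,.008);print('red prof',(M[:,:,0]-M[:,:,1:].max(2)).mean(0).astype(int).tolist())
for n,r,h in (('zero_mark',.04,.008),('needle_tip',.06,0)):print(n,models.search_frame('wrist',n)[:2])
print(proj('wrist',pt(.04,np.radians(43),.008),k),proj('wrist',pt(.06,np.radians(43),0),k),proj('wrist',pt(0,0,.008),k))
E
python3 chk.py
```

```text
t: 34.55
tool_pos: [0.5076, -0.0171, 0.2913]
tool_rot: [-3.122, -0.122, 0.011]
contact_force: [0.4, 0.1, 0.5]
opening: 0.0424
[ 0.50756976 -0.01702964  0.2909553 ] [-3.12232403 -0.1225475   0.01158823]
0.006 (np.float64(44.51809783981233), np.float64(32.22222222222222), np.float64(48.415129556433904), np.float64(118.33333333333333))
0.008 (np.float64(44.51809783981233), np.float64(32.22222222222222), np.float64(47.053531447180944), np.float64(131.83333333333334))
0.01 (np.float64(44.51809783981233), np.float64(32.22222222222222), np.float64(45.703560663149965), np.float64(140.83333333333334))
ring edge [[489, 487, 277, 279, 487, 493, 491], [488, 484, 243, 216, 454, 497, 492], [424, 387, 231, 213, 368, 385, 448], [365, 373, 214, 215, 380, 368, 366]]
disc edge [[107, 130, 113, 53, 120, 176, 436], [125, 202, 179, 79, 201, 145, 246], [306, 420, 363, 171, 353, 281, 206], [455, 494, 473, 277, 505, 506, 350], [495, 493, 499, 298, 498, 502, 488]]
needle prof [286, 285, 284, 283, 282, 283, 284, 284, 285, 282, 280, 282, 285, 291, 327, 373, 398, 326, 169, 49, 52, 186, 376, 476, 496, 493, 490, 489, 489, 489, 490, 489, 488, 486, 486]
red prof [0, 0, 0, 0, 2, 2, 1, 0, 0, -1, -1, -2, -3, -4, 2, 18, 43, 64, 68, 67, 67, 76, 94, 109, 110, 89, 52, 19, 1, -4, -2, -2, 0, 0, 0]
zero_mark [{'extent': [284.3, 31.2, 356.8, 105.7], 'conf': 0.65}, {'extent': [282.0, 178.2, 346.7, 226.3], 'conf': 0.47}]
needle_tip [{'extent': [271.4, 154.7, 359.9, 224.5], 'conf': 0.65}, {'extent': [286.2, 97.1, 293.7, 108.6], 'conf': 0.43}]
[295.19575288  91.75882042] [283.46810887 106.44706153] [319.89497739  68.8479098 ]
```

```bash
python3 -m creep '[[0.5,0,-0.03,0,0,0,0],[0.5,0,-0.04,0,0,0,0],[0.5,0,-0.04,0,0,0,0],[0.5,0,-0.04,0,0,0,0],[0.5,0,-0.035,0,0,0,0],[0.5,0,0,0,0,0,0],[0.5,0,0,0,0,0,0],[0.5,0,0,0,0,0,0]]'
python3 chk.py
python3 - <<'E'
from dial import *
k=calibration('wrist');c=-np.array(k['R']).T@k['t']-C;print('cam n,up,cw',c@n,c@up,c@cw)
E
```

```text
t: 35.5
tool_pos: [0.4923, 0.1667, 0.2934]
tool_rot: [-3.123, -0.121, 0.012]
contact_force: [0.3, -0.4, -0.2]
opening: 0.0428
[0.49229589 0.1664791  0.29341539] [-3.12285397 -0.11997369  0.01180064]
0.006 (np.float64(42.89157165151009), np.float64(94.0), np.float64(43.601909039865255), np.float64(60.833333333333336))
0.008 (np.float64(42.89157165151009), np.float64(94.0), np.float64(43.50835265239329), np.float64(97.33333333333333))
0.01 (np.float64(42.89157165151009), np.float64(94.0), np.float64(43.421517085993244), np.float64(134.16666666666666))
ring edge [[497, 499, 502, 497, 455, 481, 498], [495, 496, 507, 424, 373, 392, 485], [502, 506, 404, 375, 384, 382, 390], [441, 386, 377, 385, 378, 380, 367]]
disc edge [[120, 119, 121, 161, 78, 78, 114], [114, 117, 216, 282, 90, 92, 115], [109, 161, 382, 432, 169, 200, 181], [146, 302, 508, 496, 292, 315, 349], [271, 515, 505, 500, 427, 394, 471]]
needle prof [496, 497, 498, 499, 497, 499, 499, 499, 497, 498, 499, 499, 498, 507, 505, 455, 316, 157, 94, 193, 351, 467, 504, 503, 500, 499, 500, 497, 498, 499, 498, 499, 500, 500, 501]
red prof [0, 0, -1, 0, 0, -1, -1, 0, -1, -2, -2, -1, 8, 29, 55, 75, 83, 81, 78, 79, 80, 80, 75, 57, 33, 12, 0, -3, -3, -1, -1, 0, 0, 0, -1]
zero_mark [{'extent': [441.1, 26.3, 516.5, 101.3], 'conf': 0.67}, {'extent': [453.5, 183.9, 527.5, 250.1], 'conf': 0.65}]
needle_tip [{'extent': [444.7, 96.1, 453.7, 107.5], 'conf': 0.59}]
[455.5564593   90.78170984] [441.02276817 105.58328533] [478.74883574  67.68895065]
cam n,up,cw 0.33905325571890566 0.20611314148017457 0.17660803163657549
```

The mark leads the needle by under 1° and the robot is clear. I do one last numeric check of the stack, then hand in.

Run:
```python
from h import *
from station import finish_job
for c in('scene','side'):
    get_image(c)
    for n,z in(('cup_large',.068),('cup_mid',.073),('cup_small',.078)):
        print(c,n,[np.round(a['extent']).tolist() for a in models.search_frame(c,n)[:1]],box(c,cone(n,.472,-.009,z)).round().tolist())
print(finish_job(),ctrl.get_obs()['t'])
```

```text
scene cup_large [[309.0, 173.0, 340.0, 198.0]] [312.0, 169.0, 339.0, 200.0]
scene cup_mid [[320.0, 164.0, 335.0, 181.0]] [315.0, 160.0, 336.0, 196.0]
scene cup_small [[318.0, 150.0, 330.0, 166.0]] [318.0, 149.0, 333.0, 193.0]
side cup_large [[324.0, 205.0, 348.0, 227.0]] [319.0, 200.0, 344.0, 229.0]
side cup_mid [[326.0, 196.0, 341.0, 218.0]] [322.0, 192.0, 342.0, 225.0]
side cup_small [[327.0, 186.0, 341.0, 204.0]] [325.0, 184.0, 339.0, 223.0]
the job is handed in; nothing more can be done
the job is handed in; nothing more can be done
```

The scale is set up as asked and handed in. The white, blue and orange cups stand nested on the pan, in that order. I then turned the bezel by its bar from about −22° to the needle's angle and let go. At about 36 s the gripper was open and well clear of everything.

- **Bezel:** The cleanest last view put the needle at 42.9° and the red mark at 43.5°. An earlier view, with a shadow across the mark, gave 44.5° against about 46–47°. The views disagree by 1–2°, so the mark is probably about 1° past the needle. I left it there.
- **Cups:** A close-up after the last cup went in showed all three upright and fully nested. After the bezel turn, the network boxes in both room cameras were within about 5 pixels of the fully seated prediction. Only the box bottoms differed more, where an outer cup hides them. I did not view a picture at the very end, because the 12 views were used up.
- **Forces and bystanders:** Contact force readings at the end of each move stayed under 8 N. I never moved the arm against the hearts, pliers, brush or jar, but I did not re-measure their positions at the end.

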